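# Wind back the hold-down and present the cast lever to its nest

## Robot

A 6-joint arm with a two-finger parallel gripper is mounted at the origin on the work surface. World frame = base frame: x ahead of the robot, y to its left, z up, the work surface at z = 0. Lengths are in m, angles in degrees, forces in N, time in s.
With the tool pointing down it reaches from about 0.35 to 0.875 m from the base axis. Payload 4.2 kg.
Tool frame: the origin (TCP) lies on the front face of the gripper's body, between the roots of the fingers; the fingertips stand finger_overhang ahead of it and the grasp point (between the pads) lies 51 mm ahead of it (finger_overhang is the distance from the TCP to the fingertips, in m); z points along the fingers, y is the line along which they close (so a half turn about z gives the same grasp; the last joint's range is limited). The gripper opens to 87 mm and grips with 3 to 60 N. Pads are 19 mm wide; open, the fingers measure 117 mm over their backs; the gripper's body (75 mm by 190 mm) begins 51 mm behind the grasp point.
Start: joints at [80.42, 22.042, 0.453, 0, -68.411, -14.817], TCP at [0.258, 0.569, 0.292] pointing down, gripper open.
Joint ranges: [-179.83, 179.83], [-69.29, 118.12], [-61.27, 80.66], [-181.25, 117.63], [-171.15, -9.14], [-177.46, 177.46]. Speed limits (degrees/s): [159.86, 159.86, 180, 180, 180, 180].

## Interface

Orientations are given as a 3x3 rotation matrix whose columns are the frame's x, y, z axes.
In Python, from station import sense, capture, camera_model, finish_job, finger_overhang gives the robot as it stands. The module is installed in compiled form; this text tells all that it offers.
- The arm moves only by the tool jog_arm, never from a script. Its argument "rows" is a list that holds one entry, the list of rows, each a list of 4 numbers: the shift along the tool's x, y, z in m, then the turn about the tool's z in rad. A call has 1 to 20 rows; each row shifts and turns the commanded pose from where the row before left it, along the tool's axes as they then stand; what a row does not reach is not made up. A row lasts 1/8 s, in which the tool goes at most 62.5 mm and 10.7 degrees, less where a joint would pass 70% of its speed; a pose out of reach is approached as far as the arm can. A call is refused whole if a number of a shift passes 0.0625 or a number of a turn 0.188, either way. A call with a gripper value outside its range is refused whole. "claw" is the opening, from 0 (shut) to 1 (fully open), set as the call begins (left out, the last holds). The fingers move at their own pace and stop on an object; the grip force is fixed at half the most. Time passes only in rows, so rows that do not move let the fingers close. It gives the time, the measured TCP pose, the force, the opening and the grip force at its end, in the units of the state.
- sense(): the state, without advancing time (a new reading comes with each control period).
- capture(name): name is "side" or "top"; returns the picture (420x560x3 uint8, red, green, blue); there is no depth.
- camera_model(name): a dict with "fovy" (degrees; the focal length in pixels is half the picture's height over the tangent of half this angle, whatever the lens; pixels are square), "cx", "cy" (the principal point, pixels), "k1" (the pictures are not rectified: a ray, as slopes to the right and down, at radius r is drawn at 1 + k1 r^2 times it, then the intrinsics apply), "eye" and "rotation" of the camera in the world. Camera axes: x right, y down, z forward; pixel columns grow to the right and rows downward; lengths in m; the calibration is good to about 2 mm. A picture is of the moment at which its call begins. camera_model takes no time and is no camera call.
- finish_job(): hands the job in; it is judged then, once.
The state is a dict: "time_s": time; "joints": joint angles; "joint_velocities": joint speeds; "effort": joint torques, N m; "tcp_pos": TCP position; "ee_rot": TCP orientation; "wrist_force": force on the tool from outside, world axes, zero at the start; "moment": the same for the moment, N m; "gripper_width": opening from 0.0 (shut) to 1.0 (fully open); "gripper_force": force on a finger pad.
Only numpy, scipy, OpenCV 4.12 (cv2) and the standard library are available. Lean on these libraries where they do the work, as an engineer would, in place of code of your own. Each camera call takes 0.05 s, during which the arm holds its last target. There are 200 camera calls.

## Task

First wind the test fixture's sprung key clockwise to its stop, a part turn at a time, so that the swing arm leaves the nest. Then pick up the cast lever by its balance point on the bar and hold it still and level about 5 cm above the nest, hub over the round seat and eye over the fork, without letting it touch the fixture; leave everything else where it is. Finish while still holding it there: do not set it down or let go.

Things in the scene. Friction and masses are not known exactly. Their poses are not given: they have to be found in the camera images.
- winder (a joint): Angle of the sprung key, rad: 0 = unwound (swing arm over the nest), grows as the key turns clockwise seen from above, hard stop at 2.8 = fully wound (arm clear of the nest). Starts at 0 to 0.4. Its drag beats its return spring: it stays where let go; turning takes 0.08 to 0.14 N m. Takes more than one wrist stroke: let go, turn back, grip again.
- key_wing (a point): Steel key wing to grip: upright plate 44 x 9 mm, 28 mm tall. Point: on the vertical key axis, 82 mm above the table, 14 mm below the wing's top. Axes turn with the key: y along the 44 mm, x across the 9 mm, z up. Below it a dark swing arm (14 mm wide, 90 mm long, top 56 mm above the table) points along -y and turns with it; nothing else on the fixture is higher.
- fixture: Test fixture fixed to the table: orange-brown phenolic base 200 x 200 mm, 30 mm high, origin at the centre of its underside. In its frame the key axis stands at (0, 35 mm) and the nest lies along the line y = -55 mm: round seat at x = -75, fork at x = +75.
- nest_seat (a point): Round aluminium seat of the nest, for the lever's hub: a ring 68 mm across outside, 54 mm inside, with a 14 mm pin in it. The point is at its centre, level with the rim, 44 mm above the table; axes as the fixture's (x points towards the fork).
- nest_fork (a point): Two-block aluminium fork of the nest, for the lever's small eye end; gap 30 mm. The point is at its centre, level with its top, 44 mm above the table, 150 mm from the seat's centre.
- lever: Loose cast-iron lever, 0.4 to 0.6 kg, lying flat: round hub 46 mm across, 34 mm high at one end; small eye 26 mm across, 28 mm high at the other; 150 mm between centres; straight bar between them 14 mm wide, 16 mm high (10 to 26 mm above the underside). Origin: centre of the hub's underside; x along the bar from hub to eye, z up.
- lever_hub (a point): Centre of the underside of the lever's hub (the lever's origin).
- lever_eye (a point): Centre of the underside of the lever's small eye, 150 mm along the lever's x from the hub.
- lever_balance (a point): Balance point (centre of mass) of the lever: inside the bar, 46 mm along x from the hub's centre towards the eye, 17 mm above the lever's underside.
- board: Bystander: loose green circuit board 110 x 60 mm with parts on it, 26 mm high; origin at its underside centre.
- jar: Bystander: small jar, 38 mm across, 55 mm high; origin at its underside centre.
- core: Bystander: dark ring core, 40 mm across, 14 mm high; origin at its underside centre.
- driver: Bystander: screwdriver lying on the table; origin under its middle.
- tape: Bystander: tan roll of tape lying flat, 72 mm across, 20 mm high; origin at its underside centre.
- meter: Bystander: white panel meter standing on edge, 40 x 85 x 85 mm; origin at its underside centre.
- nut: Bystander: brass thumb nut, 22 mm across, 13 mm high, standing on the fixture's base near the corner with x and y both positive; origin at its underside centre.
Not all that is in view belongs to the job. Leave any green or red look-alike of the lever alone.

How it is judged (in metres and radians):
On the way, in this order (a step that is already met when the one before it is completed fails the run):
1. the key is wound to its stop (past 2.5 rad) while the lever still lies on the table (value of joint winder above 2.5 rad and height (world z) of each of lever_hub, lever_eye below 0.01 m), for 0.2 s.
2. the lever is lifted off the table, gripped at its balance point and level (height (world z) of each of lever_hub, lever_eye above 0.05 m and contact force between the fingers and lever above 2 N and contact force between lever and fixture below 0.1 N and horizontal distance between the grasp point and lever_balance below 0.018 m and angle between lever's own z axis and vertical below 0.12 rad), for 0.2 s.
At the end, for the whole second after the job is handed in: Key past 2.5 rad; lever held in the fingers within 18 mm of its balance point (seen from above), tilt under 0.12 rad, at rest, not touching the fixture; hub underside 25 to 90 mm above the seat rim, hub within 18 mm of the seat and eye within 22 mm of the fork from above (value of joint winder above 2.5 rad and horizontal distance between lever_hub and nest_seat below 0.018 m and horizontal distance between lever_eye and nest_fork below 0.022 m and z of lever_hub in the frame of nest_seat between 0.025 and 0.09 m and linear speed of lever below 0.03 m/s and angular speed of lever below 0.15 rad/s and contact force between the fingers and lever above 2 N and contact force between lever and fixture below 0.1 N and horizontal distance between the grasp point and lever_balance below 0.018 m and angle between lever's own z axis and vertical below 0.12 rad); the arm keeps its last pose, push and grip.
It fails at once if a bystander is disturbed (moved more than 25 mm) (distance of any of board, jar, core, driver, tape, meter, nut from where it was at the start of the episode above 0.025 m).
It fails at once if the lever touches the fixture with more than 2 N (contact force between lever and fixture above 2 N).
It also fails if it takes over 64 s, if anything falls off the work surface, if the arm or the gripper's body presses on something with over 40 N, if the wrist force passes 120 N, or if a joint passes its speed limit or range.

## Working session

There is one attempt and no reset: what is moved stays moved. The work goes in short steps, Python scripts to look and compute and a tool call to move; the robot and the scene stay as the last step left them, time stands still between calls to the robot, and variables do not carry over. Pictures are saved under pics/ and viewed, at most 10 in all, crops included, and the job is handed in when it is done.

Besides the shell and the picture viewer there is one more tool, called after "Call:" as name(argument=value, ...) on one line, values as JSON. jog_arm: Moves the arm, as the interface text tells. Its arguments: {"type":"object","properties":{"rows":{"type":"array"},"claw":{"type":"number"}},"required":["rows"]}

```bash
mkdir -p pics; cat > h.py <<'E'
import numpy as np, cv2
from station import sense, capture, camera_model, finish_job, finger_overhang
def K(n):
    m=camera_model(n); f=210/np.tan(np.radians(m['fovy'])/2); return m,f
def ray(n,u,v):
    m,f=K(n); d=np.array([(u-m['cx'])/f,(v-m['cy'])/f]); s=d.copy()
    for _ in range(20): s=d/(1+m['k1']*(s@s))
    R=np.array(m['rotation']); r=R@np.array([s[0],s[1],1]); return np.array(m['eye']),r
def onz(n,u,v,z):
    e,r=ray(n,u,v); return e+r*(z-e[2])/r[2]
def proj(n,p):
    m,f=K(n); c=np.array(m['rotation']).T@(np.array(p)-np.array(m['eye'])); s=c[:2]/c[2]
    s=s*(1+m['k1']*(s@s)); return s*f+np.array([m['cx'],m['cy']])
def save(n,name):
    a=capture(n); cv2.imwrite(f'pics/{name}.png',a[:,:,::-1]); np.save(f'pics/{name}.npy',a); return a
E
python3 - <<'E'
from h import *
save('top','t0'); save('side','s0')
for n in('top','side'): print(camera_model(n))
print(sense(),finger_overhang() if callable(finger_overhang) else finger_overhang)
E
```

```text
{'fovy': 51.06642213746331, 'cx': 280.28422011491, 'cy': 210.8079233749237, 'k1': -0.10158559960029832, 'eye': array([0.32991265, 0.0035355 , 1.28639894]), 'rotation': array([[ 0.01312157, -0.99578182,  0.09080965],
       [-0.99972613, -0.01482485, -0.01810755],
       [ 0.0193774 , -0.09054718, -0.99570363]])}
{'fovy': 47.19242792569108, 'cx': 286.78249103678763, 'cy': 209.97713311382938, 'k1': -0.06384668665991039, 'eye': array([-0.1678594 , -0.62736453,  1.10034942]), 'rotation': array([[ 0.70595991, -0.53398633,  0.46527325],
       [-0.70820893, -0.53945342,  0.45544497],
       [ 0.00779186, -0.65103656, -0.75900638]])}
{'time_s': 0.1, 'joints': array([ 8.04204736e+01,  2.20883705e+01,  3.87989277e-01, -2.33110797e-02,
       -6.84130773e+01, -1.48148531e+01]), 'joint_velocities': array([-0.10496163, -0.14464336,  0.1995663 ,  0.08213001,  0.11587146,
       -0.00417886]), 'effort': array([ 4.44345314e-04, -3.91688490e+01,  1.87937719e+01,  4.23184231e+00,
        1.35280285e-02, -6.61220224e-05]), 'tcp_pos': array([0.25797174, 0.56883845, 0.29125543]), 'ee_rot': array([[ 9.10662242e-01, -4.13151047e-01, -7.02580035e-04],
       [-4.13151620e-01, -9.10660292e-01, -1.88962432e-03],
       [ 1.40888525e-04,  2.01108160e-03, -9.99997968e-01]]), 'wrist_force': array([-0.30089982,  0.08258908, -0.48886315]), 'moment': array([ 0.05146442, -0.00147468,  0.02701393]), 'gripper_force': 0.0, 'gripper_width': 1.0040962012361423} 0.0697
```

View pics/t0.png

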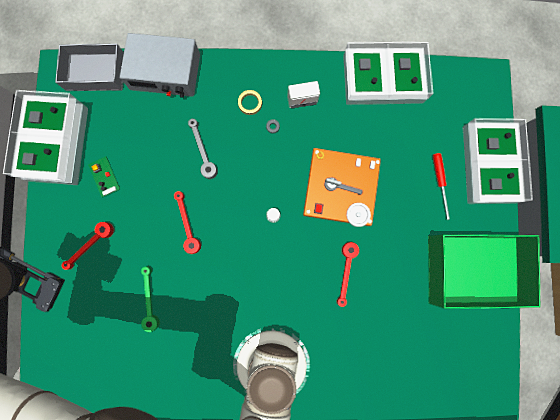

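View pics/s0.png

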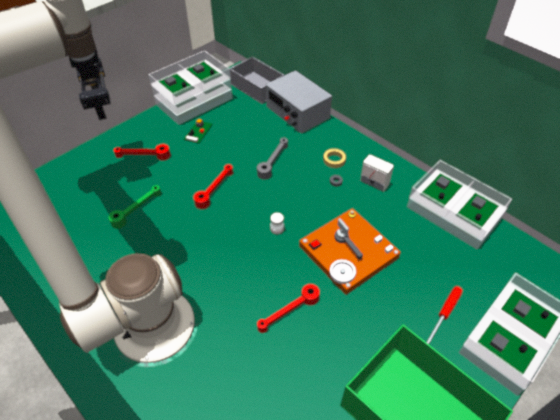

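Top view: the grey lever has its hub at (208,170) and its eye at (193,122). The look-alikes are red at (190,245), (102,230) and (350,250), and green at (148,322). Only the grey one looks like cast iron. The fixture is centred near (343,187), with the seat at (358,214), the fork at about (367,163), the key at about (331,184) and the nut at (319,155). I'll confirm with one enlarged crop.

```bash
python3 - <<'E'
from h import *
a=np.load('pics/t0.npy'); s=np.load('pics/s0.npy')
A=cv2.resize(a[140:235,295:390],(380,380),interpolation=cv2.INTER_CUBIC)
B=cv2.resize(a[105:200,165:235],(280,380),interpolation=cv2.INTER_CUBIC)
cv2.imwrite('pics/c0.png',np.hstack([A,B])[:,:,::-1])
hsv=cv2.cvtColor(a,cv2.COLOR_RGB2HSV)
m=cv2.inRange(hsv,(5,150,120),(20,255,255)); m[:, :295]=0; m[:,390:]=0
m[:140]=0;m[235:]=0
pts=cv2.findNonZero(m); r=cv2.minAreaRect(cv2.convexHull(pts)); bx=cv2.boxPoints(r); print('base',bx)
W=np.array([onz('top',*p,0.03) for p in bx]); print(W, W.mean(0))
# lever: low saturation in ROI
m=cv2.inRange(hsv,(0,0,60),(180,90,255)); M=np.zeros_like(m); M[112:185,180:225]=m[112:185,180:225]
n,l,st,c=cv2.connectedComponentsWithStats(M); i=1+st[1:,4].argmax(); print(st[i],c[i])
M=(l==i).astype(np.uint8)*255
d=cv2.distanceTransform(M,cv2.DIST_L2,5); print('hubmax',np.unravel_index(d.argmax(),d.shape),d.max())
p=cv2.findNonZero(M)[:,0]; print(p[p[:,1].argmin()],p[p[:,1].argmax()])
E
```

```text
base [[302.66473 215.17917]
 [313.09247 147.39883]
 [381.54913 157.93063]
 [371.1214  225.71097]]
[[ 0.43285302 -0.08374456  0.03      ]
 [ 0.63187077 -0.11270243  0.03      ]
 [ 0.60479757 -0.31460042  0.03      ]
 [ 0.40521814 -0.2820512   0.03      ]] [ 0.51868487 -0.19827465  0.03      ]
[188 119  28  60 456] [202.33333333 152.34649123]
hubmax (np.int64(168), np.int64(204)) 4.0
[190 119] [210 178]
```

View pics/c0.png

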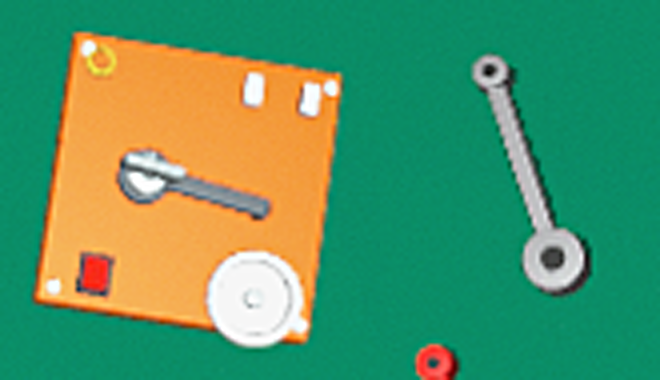

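The crop confirms it: the grey cast lever has its hub at (208.5,170) and eye at (192.5,122.5). The wing and swing arm are at (331,182), the arm pointing right and slightly down towards the nest, and the brass nut sits in the corner.

```bash
cat > fx.py <<'E'
from h import *
C=np.array([.5187,-.1983]); th=np.radians(-8.1)
def fx(x,y,z): return np.array([*(C+np.array([[np.cos(th),-np.sin(th)],[np.sin(th),np.cos(th)]])@[x,y]),z])
E
python3 - <<'E'
from fx import *
a=np.load('pics/t0.npy')
for n in('top','side'):
  for nm,p in dict(key=(0,.035,.096),seat=(-.075,-.055,.044),fork=(.075,-.055,.044)).items(): print(n,nm,fx(*p),proj(n,fx(*p)))
q=lambda u,v:(295+(u+.5)/4-.5,140+(v+.5)/4-.5)
w1=onz('top',*q(122,158),.096);w2=onz('top',*q(186,178),.096)
print('wing',w1,w2,(w1+w2)/2,np.degrees(np.arctan2(*(w2-w1)[1::-1])),np.linalg.norm(w2-w1))
a1=onz('top',*q(175,185),.056);a2=onz('top',*q(265,210),.056);print('arm',np.degrees(np.arctan2(*(a2-a1)[1::-1])))
print('seat',onz('top',*q(253,298),.044))
f=(np.array(q(254,88))+q(311,97))/2; print('fork',onz('top',*f,.044))
b=lambda u,v:(165+(u-380+.5)/4-.5,105+(v+.5)/4-.5)
h=onz('top',*b(554,258),.034); e=onz('top',*b(490,70),.028); d=(e-h)[:2]; print('hub',h,'eye',e,np.linalg.norm(d),np.degrees(np.arctan2(d[1],d[0])))
# side check of hub/eye
print(proj('side',h),proj('side',e))
E
```

```text
top key [ 0.52363154 -0.16364917  0.096     ] [333.62731721 180.74215962]
top seat [ 0.43669866 -0.24218371  0.044     ] [358.37565124 214.24109022]
top fork [ 0.58520221 -0.26331889  0.044     ] [365.35813853 163.17718405]
side key [ 0.52363154 -0.16364917  0.096     ] [343.12346027 222.75916618]
side seat [ 0.43669866 -0.24218371  0.044     ] [342.36687202 269.8835647 ]
side fork [ 0.58520221 -0.26331889  0.044     ] [383.37982768 242.42545259]
wing [ 0.52770748 -0.14016692  0.096     ] [ 0.51460183 -0.18437812  0.096     ] [ 0.52115465 -0.16227252  0.096     ] -106.51155562397071 0.046112780111765964
arm -104.61701402904768
seat [ 0.43701044 -0.24074076  0.044     ]
fork [ 0.58645203 -0.2630136   0.044     ]
hub [0.56187333 0.19071592 0.034     ] eye [0.70277009 0.2434656  0.028     ] 0.15044741781693494 20.525162340689477
[263.88319418 166.79508243] [283.6754479  139.68725738]
```

Call:
jog_arm(rows=[[[0.034,0.0348,0,0],[0.034,0.0348,0,0],[0.034,0.0348,0,0],[0.034,0.0348,0,0],[0.034,0.0348,0,0],[0.034,0.0348,0,0],[0.034,0.0348,0,0],[0.034,0.0348,0,0],[0.034,0.0348,0,0],[0.034,0.0348,0,0],[0.034,0.0348,0,0],[0.034,0.0348,0,0],[0.034,0.0348,0,0],[0.034,0.0348,0,0],[0.034,0.0348,0,0],[0.034,0.0348,0,0]]], claw=1)

```text
time_s: 2.1
tcp_pos: [0.5237, -0.1642, 0.2918]
ee_rot: [[0.911, -0.413, -0.001], [-0.413, -0.911, 0.0], [-0.001, 0.0, -1.0]]
wrist_force: [0.3, -0.5, 0.6]
gripper_width: 1.0
gripper_force: 0.0
```

Call:
jog_arm(rows=[[[0,0,0,0.142],[0,0,0,0.142],[0,0,0,0.142],[0,0,0,0.142],[0,0,0,0.142],[0,0,0,0.142],[0,0,0,0.142],[0,0,0,0.142],[0,0,0,0.142],[0,0,0,0.138],[0,0,0,0],[0,0,0,0]]])

```text
time_s: 3.6
tcp_pos: [0.5234, -0.1626, 0.292]
ee_rot: [[-0.266, -0.964, -0.001], [-0.964, 0.266, 0.0], [0.0, 0.001, -1.0]]
wrist_force: [-0.5, -0.1, -0.0]
gripper_width: 1.003
gripper_force: 0.0
```

```bash
cat >> h.py <<'E'
def delta(x,y,z,yaw):
    s=sense(); R=np.array(s['ee_rot']); d=R.T@(np.array([x,y,z])-s['tcp_pos'])
    yn=np.degrees(np.arctan2(R[1,0],R[0,0])); t=(yn-yaw+90)%180-90
    print('t',s['time_s'],'tcp',s['tcp_pos'].round(4),'yaw',yn.round(2),'joints',s['joints'].round(1),'tool shift',d.round(4),'turn(rad)',round(np.radians(t),4))
E
python3 -c "
from h import *
delta(.5225,-.1633,.133+.003,-105.5)"
```

```text
t 3.6 tcp [ 0.5234 -0.1626  0.292 ] yaw -105.42 joints [ -0.3  14.6 -10.4  -0.  -65.  -15.1] tool shift [0.001  0.0006 0.156 ] turn(rad) 0.0014
```

Call:
jog_arm(rows=[[[0.001,0.0006,0.04,0],[0,0,0.04,0],[0,0,0.04,0],[0,0,0.026,0],[0,0,0.01,0],[0,0,0,0]]])

```text
time_s: 4.35
tcp_pos: [0.5228, -0.1635, 0.1362]
ee_rot: [[-0.267, -0.964, -0.001], [-0.964, 0.267, -0.0], [0.0, 0.001, -1.0]]
wrist_force: [-0.4, -0.7, -0.3]
gripper_width: 1.0
gripper_force: 0.0
```

Call:
jog_arm(rows=[[[0,0,0,0],[0,0,0,0],[0,0,0,0],[0,0,0,0],[0,0,0,0],[0,0,0,0],[0,0,0,0],[0,0,0,0]]], claw=0)

```text
time_s: 5.35
tcp_pos: [0.5227, -0.1634, 0.1362]
ee_rot: [[-0.268, -0.963, -0.0], [-0.963, 0.268, 0.0], [0.0, 0.0, -1.0]]
wrist_force: [-0.0, -0.1, 0.3]
gripper_width: 0.17
gripper_force: 0.0
```

```bash
python3 -c "
from h import *
delta(.5225,-.1633,.136,-105.5); s=sense(); print(s['wrist_force'],s['moment'],s['gripper_width']*87,s['gripper_force'])
a=save('top','t1');b=save('side','s1')
cv2.imwrite('pics/c1.png',np.hstack([cv2.resize(a[130:240,290:390],(400,440),interpolation=2),cv2.resize(b[180:290,290:390],(400,440),interpolation=2)])[:,:,::-1])"
```

```text
t 5.35 tcp [ 0.5227 -0.1634  0.1362] yaw -105.53 joints [ -0.4  24.1 -21.9  -0.  -44.  -15.1] tool shift [-0.0001  0.0002  0.0002] turn(rad) -0.0005
[-0.03964339 -0.14845703  0.3474654 ] [ 0.05541092 -0.05333203  0.02058431] 14.815577397386704 0.0
```

View pics/c1.png

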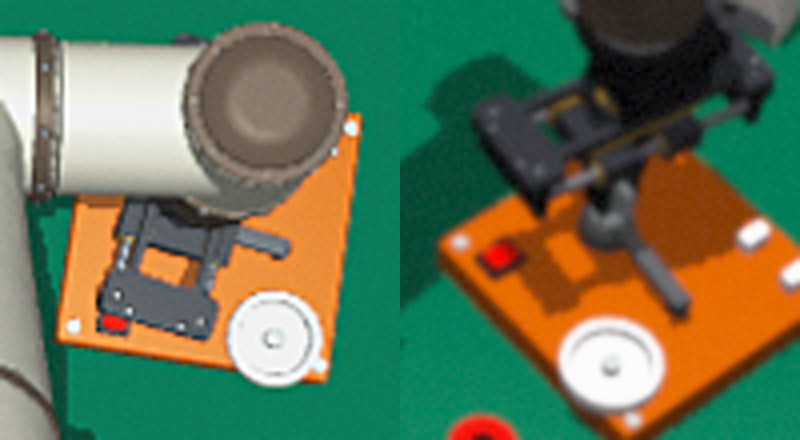

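The fingers straddle the key, and the arm below is clear (top crop arm tip at (285,245)). They are still closing, so I'll wait and then turn.

Call:
jog_arm(rows=[[[0,0,0,0],[0,0,0,0],[0,0,0,0],[0,0,0,0]]])

```text
time_s: 5.95
tcp_pos: [0.5237, -0.1636, 0.1364]
ee_rot: [[-0.267, -0.964, 0.002], [-0.964, 0.267, -0.0], [-0.0, -0.002, -1.0]]
wrist_force: [4.6, -3.3, -4.3]
gripper_width: 0.1
gripper_force: 30.0
```

Call:
jog_arm(rows=[[[0,0,0,0.05],[0,0,0,0.1],[0,0,0,0.1],[0,0,0,0.1],[0,0,0,0.1],[0,0,0,0.1],[0,0,0,0.1],[0,0,0,0.1],[0,0,0,0.1],[0,0,0,0.1],[0,0,0,0.1],[0,0,0,0.1],[0,0,0,0.1],[0,0,0,0.1],[0,0,0,0.05],[0,0,0,0],[0,0,0,0]]])

```text
time_s: 8.07
tcp_pos: [0.5238, -0.1636, 0.1364]
ee_rot: [[-0.995, 0.1, 0.003], [0.1, 0.995, -0.0], [-0.003, -0.0, -1.0]]
wrist_force: [4.1, -2.8, -4.1]
gripper_width: 0.101
gripper_force: 30.0
```

```bash
python3 -c "
from h import *
delta(.5225,-.1633,.136,-105.5); s=sense(); print(s['wrist_force'],s['moment'],s['gripper_width']*87,s['gripper_force'])"
```

```text
t 8.075 tcp [ 0.5238 -0.1636  0.1364] yaw 174.26 joints [ -0.4  24.1 -21.8   0.  -43.9 -95.4] tool shift [0.0013 0.0002 0.0004] turn(rad) -1.4005
[ 4.07981544 -2.83459044 -4.08401198] [-0.81306436 -1.54530997  0.00526917] 8.772348973549782 29.998886813409626
```

First stroke held: the key is at about 1.53 rad. Now let go, turn back half a turn, grip again.

Call:
jog_arm(rows=[[[0,0,0,0],[0,0,0,0],[0,0,0,0],[0,0,0,0],[0,0,0,0],[0,0,0,0],[0,0,0,0],[0,0,0,0]]], claw=1)

```text
time_s: 9.07
tcp_pos: [0.5227, -0.1634, 0.1362]
ee_rot: [[-0.995, 0.1, -0.0], [0.1, 0.995, 0.0], [0.0, 0.0, -1.0]]
wrist_force: [0.4, -0.5, 0.7]
gripper_width: 0.923
gripper_force: 0.0
```

Call:
jog_arm(rows=[[[0,0,0,-0.1745],[0,0,0,-0.1745],[0,0,0,-0.1745],[0,0,0,-0.1745],[0,0,0,-0.1745],[0,0,0,-0.1745],[0,0,0,-0.1745],[0,0,0,-0.1745],[0,0,0,-0.1745],[0,0,0,-0.1745],[0,0,0,-0.1745],[0,0,0,-0.1745],[0,0,0,-0.1745],[0,0,0,-0.1745],[0,0,0,-0.1745],[0,0,0,-0.1745],[0,0,0,-0.1745],[0,0,0,-0.1745],[0,0,0,0],[0,0,0,0]]])

```text
time_s: 11.58
tcp_pos: [0.5227, -0.1634, 0.1362]
ee_rot: [[0.995, -0.103, -0.0], [-0.103, -0.995, -0.0], [-0.0, 0.0, -1.0]]
wrist_force: [0.3, -0.1, -0.5]
gripper_width: 1.002
gripper_force: 0.0
```

```bash
python3 -c "
from h import *
delta(.5235,-.1634,.136,-5.74); s=sense(); print(s['wrist_force'],s['moment'],s['gripper_width']*87,s['gripper_force'])"
```

```text
t 11.575 tcp [ 0.5227 -0.1634  0.1362] yaw -5.92 joints [ -0.4  24.1 -21.9   0.  -44.   84.5] tool shift [ 0.0008 -0.0001  0.0002] turn(rad) -0.0031
[ 0.27485083 -0.05040318 -0.51212631] [-0.02811009 -0.01743103  0.05639346] 87.17125303168635 0.0
```

Call:
jog_arm(rows=[[[0.001,0,0,0],[0,0,0,0],[0,0,0,0],[0,0,0,0],[0,0,0,0],[0,0,0,0],[0,0,0,0],[0,0,0,0],[0,0,0,0],[0,0,0,0],[0,0,0,0],[0,0,0,0],[0,0,0,0]]], claw=0)

```text
time_s: 13.2
tcp_pos: [0.5237, -0.1637, 0.1363]
ee_rot: [[0.995, -0.101, -0.0], [-0.101, -0.995, -0.0], [0.0, 0.0, -1.0]]
wrist_force: [1.2, -2.8, -0.6]
gripper_width: 0.099
gripper_force: 30.0
```

Call:
jog_arm(rows=[[[0,0,0,0.05],[0,0,0,0.1],[0,0,0,0.1],[0,0,0,0.1],[0,0,0,0.1],[0,0,0,0.1],[0,0,0,0.1],[0,0,0,0.1],[0,0,0,0.1],[0,0,0,0.1],[0,0,0,0.1],[0,0,0,0.1],[0,0,0,0.05],[0,0,0,0],[0,0,0,0]]])

```text
time_s: 15.08
tcp_pos: [0.5238, -0.1635, 0.1363]
ee_rot: [[0.267, -0.964, 0.0], [-0.964, -0.267, 0.0], [0.0, -0.0, -1.0]]
wrist_force: [0.3, -1.5, -0.7]
gripper_width: 0.1
gripper_force: 30.0
```

```bash
python3 -c "
from h import *
delta(.5235,-.1634,.136,-5.74); s=sense(); print(s['wrist_force'],s['moment'],s['gripper_width']*87,s['gripper_force'])"
```

```text
t 15.075 tcp [ 0.5238 -0.1635  0.1363] yaw -74.5 joints [ -0.4  24.2 -21.7  -0.  -44.1  15.9] tool shift [-0.0002  0.0003  0.0003] turn(rad) -1.2001
[ 0.32888203 -1.54560096 -0.7157418 ] [-0.47728937 -0.15864446  0.00213832] 8.663818363010545 30.000052540563047
```

Call:
jog_arm(rows=[[[0,0,0,0.03],[0,0,0,0.03],[0,0,0,0],[0,0,0,0]]])

```text
time_s: 15.58
tcp_pos: [0.5238, -0.1635, 0.1363]
ee_rot: [[0.208, -0.978, 0.0], [-0.978, -0.208, 0.0], [0.0, -0.0, -1.0]]
wrist_force: [0.1, -2.5, -0.9]
gripper_width: 0.099
gripper_force: 30.0
```

```bash
python3 -c "
from h import *
delta(.5235,-.1634,.136,-74.5); s=sense(); print(s['wrist_force'],s['moment'],s['gripper_width']*87,s['gripper_force'])"
```

```text
t 15.575 tcp [ 0.5238 -0.1635  0.1363] yaw -77.97 joints [ -0.4  24.2 -21.7  -0.  -44.1  12.4] tool shift [-0.0001  0.0003  0.0003] turn(rad) -0.0606
[ 0.06708728 -2.4602205  -0.93248789] [-0.45010786 -0.19590533  0.03919666] 8.602008234694773 30.000393097288907
```

Call:
jog_arm(rows=[[[0,0,0,0],[0,0,0,0],[0,0,0,0],[0,0,0,0],[0,0,0,0],[0,0,-0.04,0],[0,0,-0.04,0],[0,0,-0.04,0],[0,0,0,-0.172],[0,0,0,-0.172],[0,0,0,-0.172],[0,0,0,-0.172],[0,0,0,-0.172],[0,0,0,-0.172],[0,0,0,-0.172],[0,0,0,-0.172],[0,0,0,-0.172],[0,0,0,-0.172],[0,0,0,0]]], claw=1)

```text
time_s: 17.95
tcp_pos: [0.5236, -0.1635, 0.2562]
ee_rot: [[0.937, 0.35, -0.0], [0.35, -0.937, 0.0], [-0.0, -0.0, -1.0]]
wrist_force: [0.5, 0.2, -1.0]
gripper_width: 1.003
gripper_force: 0.0
```

```bash
python3 -c "
from h import *
delta(.605,.2068,.2,20.5)"
```

```text
t 17.95 tcp [ 0.5236 -0.1635  0.2562] yaw 20.46 joints [ -0.4  16.3 -13.5  -0.  -60.2 110.9] tool shift [ 0.2057 -0.3184  0.0562] turn(rad) -0.0006
```

Call:
jog_arm(rows=[[[0.0257,-0.0398,0,0],[0.0257,-0.0398,0,0],[0.0257,-0.0398,0,0],[0.0257,-0.0398,0,0],[0.0257,-0.0398,0,0],[0.0257,-0.0398,0,0],[0.0257,-0.0398,0.028,0],[0.0257,-0.0398,0.028,0],[0,0,0,0],[0,0,0,0]]])

```text
time_s: 19.2
tcp_pos: [0.6043, 0.2068, 0.2002]
ee_rot: [[0.937, 0.35, -0.0], [0.35, -0.937, -0.001], [-0.0, 0.0, -1.0]]
wrist_force: [0.4, 0.0, 0.5]
gripper_width: 0.995
gripper_force: 0.0
```

```bash
python3 -c "
from h import *
delta(.605,.2068,.073,20.5)
a=save('top','t2');b=save('side','s2')
cv2.imwrite('pics/c2.png',np.hstack([cv2.resize(a[100:240,170:390],(440,280),interpolation=2),cv2.resize(b[120:260,230:400],(340,280),interpolation=2)])[:,:,::-1])
for n in ('top','side'): print(proj(n,[.605,.2068,.026]))"
```

```text
t 19.2 tcp [0.6043 0.2068 0.2002] yaw 20.51 joints [ 33.4  27.6  -4.6   0.  -57.9  77.1] tool shift [0.0008 0.0002 0.1272] turn(rad) 0.0002
[203.48835322 154.99432774]
[270.24617129 159.54332549]
```

View pics/c2.png

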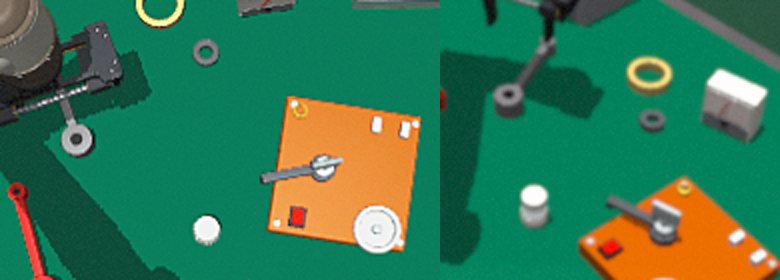

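The key is wound: the swing arm now points away from the nest (crop (262,180)). The lever hub is visible at crop (77,139), with the gripper over the bar. Descending.

Call:
jog_arm(rows=[[[0.001,0,0.04,0],[0,0,0.04,0],[0,0,0.03,0],[0,0,0.012,0],[0,0,0.005,0],[0,0,0,0],[0,0,0,0]]])

```text
time_s: 20.18
tcp_pos: [0.6058, 0.2075, 0.0747]
ee_rot: [[0.936, 0.352, 0.002], [0.352, -0.936, 0.001], [0.002, -0.0, -1.0]]
wrist_force: [0.3, 0.2, 0.5]
gripper_width: 0.998
gripper_force: 0.0
```

Call:
jog_arm(rows=[[[0,0,0,0],[0,0,0,0],[0,0,0,0],[0,0,0,0],[0,0,0,0],[0,0,0,0],[0,0,0,0],[0,0,0,0],[0,0,0,0],[0,0,0,0],[0,0,0,0],[0,0,0,0],[0,0,0,0]]], claw=0)

```text
time_s: 21.8
tcp_pos: [0.6052, 0.2073, 0.0732]
ee_rot: [[0.936, 0.352, 0.0], [0.352, -0.936, 0.0], [0.0, -0.0, -1.0]]
wrist_force: [0.0, 1.4, -0.9]
gripper_width: 0.157
gripper_force: 30.0
```

```bash
python3 -c "
from h import *
delta(.605,.2068,.073,20.5); s=sense(); print(s['wrist_force'],s['moment'],s['gripper_width']*87,s['gripper_force'])
a=save('top','t3');b=save('side','s3')
cv2.imwrite('pics/c3.png',np.hstack([cv2.resize(a[100:200,150:250],(400,400),interpolation=2),cv2.resize(b[110:210,220:320],(400,400),interpolation=2)])[:,:,::-1])"
```

```text
t 21.8 tcp [0.6052 0.2073 0.0732] yaw 20.58 joints [ 33.4  35.9 -11.   -0.  -43.1  77.2] tool shift [-0.0004  0.0004  0.0002] turn(rad) 0.0014
[ 0.03288168  1.36804977 -0.88492493] [ 0.30604845  0.0479999  -0.06120805] 13.62603396239854 29.999755332246423
```

View pics/c3.png

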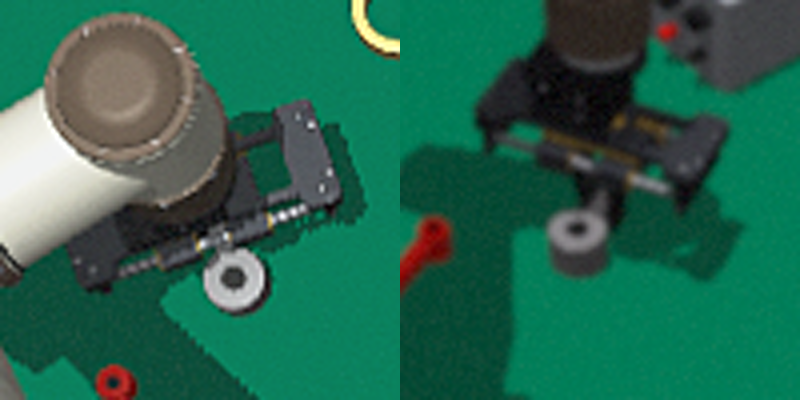

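Call:
jog_arm(rows=[[[0,0,-0.008,0],[0,0,-0.015,0],[0,0,-0.02,0],[0,0,-0.02,0],[0,0,-0.02,0],[0,0,-0.02,0],[0,0,-0.02,0],[0,0,-0.02,0],[0,0,-0.01,0],[0,0,0,0],[0,0,0,0],[0,0,0,0],[0,0,0,0]]])

```text
time_s: 23.52
tcp_pos: [0.605, 0.2071, 0.2255]
ee_rot: [[0.936, 0.352, -0.001], [0.352, -0.936, -0.001], [-0.001, 0.0, -1.0]]
wrist_force: [0.5, -0.7, -5.6]
gripper_width: 0.155
gripper_force: 30.0
```

```bash
python3 -c "
from h import *
delta(.4827,-.2480,.226,-8.1); s=sense(); print(s['wrist_force'],s['moment'],s['gripper_width']*87,s['gripper_force'])
a=save('top','t4');b=save('side','s4')
cv2.imwrite('pics/c4.png',np.hstack([cv2.resize(a[100:200,150:250],(400,400),interpolation=2),cv2.resize(b[80:180,220:320],(400,400),interpolation=2)])[:,:,::-1])"
```

```text
t 23.525 tcp [0.605  0.2071 0.2255] yaw 20.58 joints [ 33.4  26.3  -2.7  -0.  -61.1  77.2] tool shift [-0.2745  0.3831 -0.    ] turn(rad) 0.5006
[ 0.47882755 -0.68791848 -5.57912942] [-0.01717805 -0.00148476 -0.00102158] 13.469390838557135 29.999376805499196
```

View pics/c4.png

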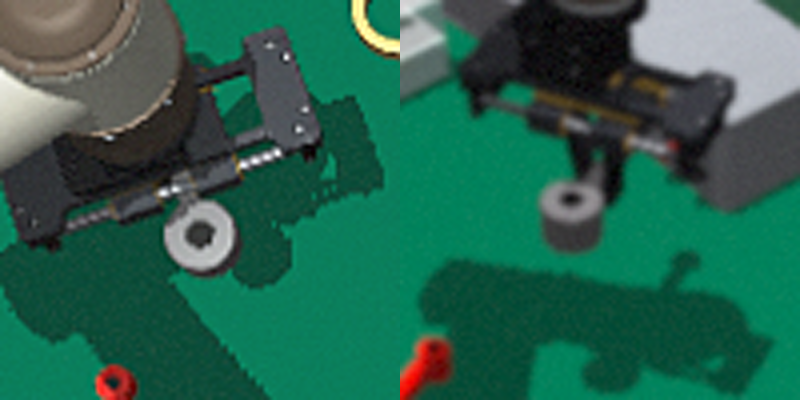

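The lever is lifted level: the moment is near 0 and the weight about 5.6 N. Carrying it over to the nest.

Call:
jog_arm(rows=[[[-0.01,0.014,0,0],[-0.018,0.025,0,0],[-0.023,0.0321,0,0],[-0.023,0.0321,0,0],[-0.023,0.0321,0,0],[-0.023,0.0321,0,0],[-0.023,0.0321,0,0],[-0.023,0.0321,0,0],[-0.023,0.0321,0,0],[-0.023,0.0321,0,0],[-0.023,0.0321,0,0],[-0.0215,0.03,0,0],[-0.0115,0.016,0,0],[-0.0065,0.0092,0,0],[0,0,0,0],[0,0,0,0]]])

```text
time_s: 25.62
tcp_pos: [0.4829, -0.2474, 0.2263]
ee_rot: [[0.936, 0.352, 0.0], [0.352, -0.936, 0.0], [0.0, -0.0, -1.0]]
wrist_force: [0.5, -0.6, -5.7]
gripper_width: 0.155
gripper_force: 30.0
```

Call:
jog_arm(rows=[[[0,0,0,0.03],[0,0,0,0.06],[0,0,0,0.08],[0,0,0,0.08],[0,0,0,0.08],[0,0,0,0.08],[0,0,0,0.06],[0,0,0,0.03],[0,0,0,0],[0,0,0,0],[0,0,0,0]]])

```text
time_s: 27.0
tcp_pos: [0.4829, -0.2479, 0.2262]
ee_rot: [[0.99, -0.14, -0.0], [-0.14, -0.99, -0.0], [-0.0, 0.0, -1.0]]
wrist_force: [-0.0, -0.6, -5.3]
gripper_width: 0.152
gripper_force: 30.0
```

```bash
python3 -c "
from h import *
delta(.4827,-.2480,.168,-8.1); s=sense(); print(s['wrist_force'],s['moment'],s['gripper_width']*87,s['gripper_force'])
a=save('top','t5');b=save('side','s5')
cv2.imwrite('pics/c5.png',np.hstack([cv2.resize(a[130:240,280:390],(400,400),interpolation=2),cv2.resize(b[150:290,280:420],(400,400),interpolation=2)])[:,:,::-1])"
```

```text
t 27.0 tcp [ 0.4829 -0.2479  0.2262] yaw -8.06 joints [-10.1  17.5 -16.6   0.  -55.9  92. ] tool shift [-0.0002  0.0001  0.0582] turn(rad) 0.0008
[-0.04916321 -0.60741714 -5.28215873] [-0.05309211 -0.037741   -0.02532812] 13.257262298621642 29.99942645430565
```

View pics/c5.png

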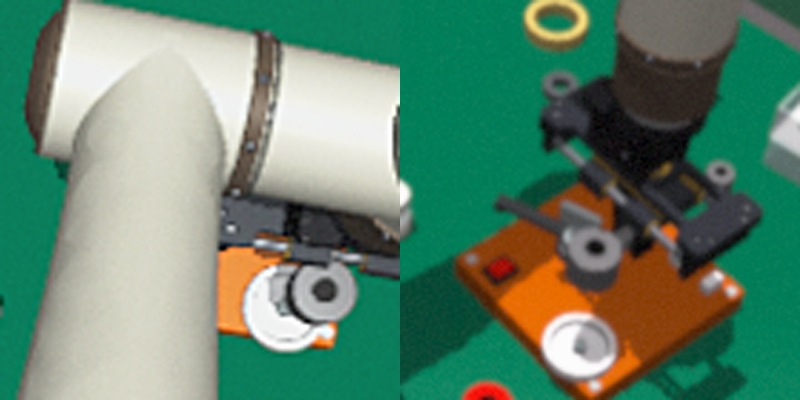

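The lever hub is near the seat (parallax from height), and the swing arm is clear on the far side. Lowering 58 mm.

Call:
jog_arm(rows=[[[0,0,0.005,0],[0,0,0.01,0],[0,0,0.01,0],[0,0,0.01,0],[0,0,0.01,0],[0,0,0.008,0],[0,0,0.005,0],[0,0,0,0],[0,0,0,0],[0,0,0,0],[0,0,0,0],[0,0,0,0],[0,0,0,0]]])

```text
time_s: 28.72
tcp_pos: [0.4829, -0.2479, 0.1683]
ee_rot: [[0.99, -0.14, 0.0], [-0.14, -0.99, -0.0], [0.0, 0.0, -1.0]]
wrist_force: [-0.0, -0.1, -5.9]
gripper_width: 0.158
gripper_force: 30.0
```

```bash
python3 -c "
from fx import *
delta(.4827,-.2480,.168,-8.1); s=sense(); print(s['wrist_force'],s['moment'],s['gripper_width']*87,s['gripper_force'])
a=save('top','t6');b=save('side','s6')
def mk(im,n,p):
    u=proj(n,p); print(n,u); c=im.copy(); cv2.circle(c,tuple(int(round(v)) for v in u),1,(255,0,255),-1); return c
H=fx(-.075,-.055,.095+.034);E=fx(.075,-.055,.095+.028)
a=mk(mk(a,'top',H),'top',E);b=mk(mk(b,'side',H),'side',E)
cv2.imwrite('pics/c6.png',np.hstack([cv2.resize(a[130:240,310:420],(400,400),interpolation=2),cv2.resize(b[150:290,280:420],(400,400),interpolation=2)])[:,:,::-1])"
```

```text
t 28.725 tcp [ 0.4829 -0.2479  0.1683] yaw -8.07 joints [-10.1  21.3 -20.7   0.  -48.1  92. ] tool shift [-0.0002  0.0001  0.0003] turn(rad) 0.0006
[-0.042283   -0.12233439 -5.86812589] [-0.04450597  0.0185567  -0.0556274 ] 13.74263076396042 29.9993166513741
top [364.61464655 211.59871975]
top [371.4811667  157.42991193]
side [345.6617247  250.89726445]
side [388.21545075 224.37305725]
```

View pics/c6.png

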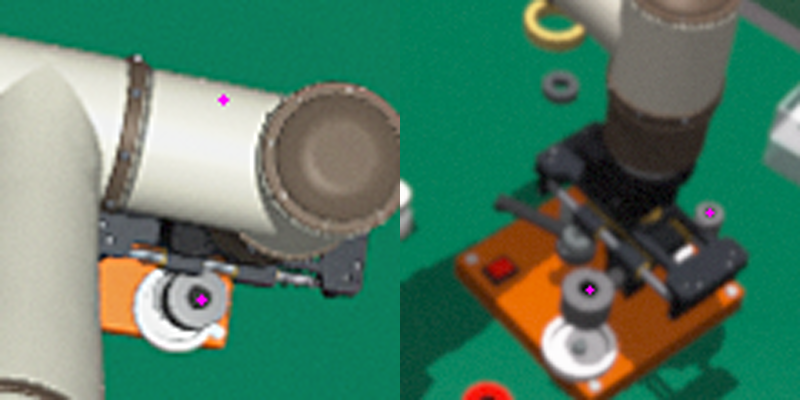

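The projected targets land on the hub hole centre in both views and on the eye centre in the side view. The lever is level, still, and 5 cm above the nest, so I'm handing in.

```bash
python3 -c "
from station import finish_job
print(finish_job())"
```

```text
the job is handed in; nothing more can be done
None
```

I wound the key to about 2.79 rad in two strokes and handed the job in while holding the lever level by its balance point about 5 cm above the nest; the hand-in returned no verdict.

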